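# Load the feed lane of a hose press and lock its gate

### The arm

A 6-joint arm with a two-finger parallel gripper is mounted at the origin on the work surface. World frame = base frame: x ahead of the robot, y to its left, z up, the work surface at z = 0. Lengths are in m, angles in rad, forces in N, time in s.
With the tool pointing down it reaches from about 0.225 to 0.875 m from the base axis. Payload 3.4 kg.
Tool frame: the origin (TCP) lies on the mounting face of the last link; the fingertips stand 173 mm ahead of it and the grasp point (between the pads) lies 155 mm ahead of it; z points along the fingers, y is the line along which they close (so a half turn about z gives the same grasp; the last joint's range is limited). The gripper opens to 85 mm and grips with 20 to 120 N. Pads are 22 mm wide; open, the fingers measure 114 mm over their backs; the gripper's body (76 mm by 85 mm) begins 54 mm behind the grasp point. The pads swing forward as they close: fully open they stand 13 mm farther back than shut.
Start: joints at [-1.293, 0.276, 1.505, -0, 1.361, -0.121], TCP at [0.223, -0.53, 0.405] pointing down, gripper open.
Joint ranges: [-2.89, 2.89], [-0.75, 2.08], [0.22, 2.7], [-1.18, 4.32], [0.11, 2.71], [-2.7, 2.7]. Speed limits (rad/s): [2.57, 2.57, 3.14, 3.14, 3.14, 3.14].

### API

Orientations are given as a unit quaternion [w, x, y, z].
In Python, from rig import manip gives the robot as it stands.
- The arm moves only by the tool carry_out, never from a script. Its arguments are lists of equal length, an entry for each row: "linear": the shift along the world's x, y, z each as a share of 500 mm, from -1 to 1, a list of three; "angular": the turn, a rotation vector about the world's x, y, z each as a share of 0.08 rad, from -1 to 1, a list of three; "hand": the opening, from 0 (shut) to 1 (fully open). In form: {"linear": [[x, y, z], ...], "angular": [[rx, ry, rz], ...], "hand": [hand, ...]}. A call has 1 to 8 rows; each row shifts and turns the commanded pose from where the row before left it; what a row does not reach is not made up. A row lasts 1/12 s, in which the tool goes at most 41.7 mm and 7.16 degrees, less where a joint would pass 70% of its speed; a pose out of reach is approached as far as the arm can. A call with a number of a shift or a turn outside -1 to 1 is refused whole. A call with a gripper value outside its range is refused whole. The fingers move at their own pace and stop on an object; "force" is the grip in N (left out, the last holds). Time passes only in rows, so rows that do not move let the fingers close. It gives the time, the measured TCP pose, the force, the opening and the grip force at its end, in the units of the state.
- manip.get_state(): the state, without advancing time (a new reading comes with each control period).
- manip.get_image(name): name is "scene" or "top" or "wrist"; returns the picture (420x560x3 uint8, red, green, blue); there is no depth.
- manip.camera_params(name): a dict with "fx", "fy", "cx", "cy" (pixels), "view" (4x4, takes a point from world to camera coordinates); the wrist camera has in their place "hand_eye" (4x4, takes a point from camera to tool coordinates, whose origin is the TCP and whose axes are the flange's). Camera axes: x right, y down, z forward; pixel columns grow to the right and rows downward; lengths in m; the calibration is good to about 2 mm. A picture is of the moment at which its call begins: read the wrist's pose just before it. camera_params takes no time and is no camera call.
- manip.sign_off(): hands the job in; it is judged then, once.
The state is a dict: "clock": time; "qpos": joint angles; "qd": joint speeds; "effort": joint torques, N m; "position": TCP position; "ee_rot": TCP orientation; "contact_force": force on the tool from outside, world axes, zero at the start; "moment": the same for the moment, N m; "width": finger opening in m; "gripper_force": force on a finger pad.
Only numpy, scipy, OpenCV 4.12 (cv2) and the standard library are available. Lean on these libraries where they do the work, as an engineer would, in place of code of your own. Each camera call takes 0.05 s, during which the arm holds its last target. There are 200 camera calls.

### The job

Load the white feed lane: swing its locking lever fully open, lift the grey gate block out of the pocket at the mouth and set it aside, then slide every rectangular-flanged black hose stub there is into the lane, flange under the overhanging lips, until they stand packed against one another and the far end stop. Then drop the gate block back into its pocket, fully down, and swing the lever shut over it. Leave the other things on the table where they are.

Things in the scene. Friction and masses are not known exactly. Their poses are not given: they have to be found in the camera images.
- lane: fixed feed lane on the table, aluminium bed 124 wide and 10 thick, x -127 to +273. Origin: table level under the centre of the gate pocket; own +x is the loading direction (mouth to end stop), z up. Gate pocket: floor is the bed top, 48 along x (-24..+24) by 114 along y, between wall ends (x) and cheeks 18 above the bed (y). Lever pivot post at (0, +80)
- lane_entry (a point): bed-top point at lane (-90, 0, 10): middle of the open bed before the mouth, to set a stub down. Flared guides 15 high from x=-74 narrow to a channel 64 wide, x=-48 to -24, then the pocket
- lane_home (a point): bed-top point at lane (+211, 0, 10): centre of a stub fully home; next places are x=+141 and +71. Stop face x=+246. From x=+24 the channel is 64 wide between white walls; from x=+30 aluminium lips overhang both sides: underside 16 above the bed, top 33 above the table, slot between them 42 wide for the pipe
- lever (a joint): locking lever on a vertical hinge at lane (0, +80): 0 = shut (its 50 mm nose points to lane -y, over the gate block's shoulder, 3 mm above it; its tail points to lane +y); grows as the tail swings towards lane +x; about 1.57 = nose clear, along the lane; stop at 1.7. Stays where it is left
- lever_knob (a point): grip point on the upright round black knob (18 dia) at the tail's end, 70 from the hinge axis, 73 above the table; knob top 90, top of the tail bar 53 above the table
- lever_hinge (a point): point on the lever's vertical hinge axis, 43 above the table (underside of the lever arm)
- gate_block: grey plastic block 44 (own x) by 110 (own y) by 30 high with a chamfer-like narrower foot (38 x 104, 6 high) and on its top a central grip rib 16 (x) by 40 (y), from 30 to 66 above the underside. Origin: centre of underside. Seated: origin at lane (0, 0, 10), axes parallel to the lane's, either way round
- stub1: black moulded hose stub: rectangular flange 70 (own x) by 60 (own y), 12 thick, with an upright round pipe 32 dia from its middle, top 70 above the underside. Origin: centre of the flange's underside; z up along the pipe. May be absent (None). The lane takes it with its x axis along the lane, either way round
- stub2: black moulded hose stub: rectangular flange 70 (own x) by 60 (own y), 12 thick, with an upright round pipe 32 dia from its middle, top 70 above the underside. Origin: centre of the flange's underside; z up along the pipe. May be absent (None). The lane takes it with its x axis along the lane, either way round
- stub3: black moulded hose stub: rectangular flange 70 (own x) by 60 (own y), 12 thick, with an upright round pipe 32 dia from its middle, top 70 above the underside. Origin: centre of the flange's underside; z up along the pipe. May be absent (None). The lane takes it with its x axis along the lane, either way round
- round_stub: bystander: black hose stub with a ROUND flange 86 dia, 62 tall; does not belong in the lane. Origin: centre of underside
- screwdriver: bystander: screwdriver 200 long lying on the table
- sleeve: bystander: black rubber sleeve, ring 72 dia 60 tall, upright; origin centre of underside
- spray: bystander: bottle 56 dia 170 tall; origin centre of underside
- tape: bystander: grey roll of tape 100 dia 25 tall; origin centre of underside
- mallet: bystander: hammer 240 long lying on the table

How it is judged:
On the way, in this order (a step that is already met when the one before it is completed fails the run):
1. the lever is swung open (value of joint lever above 1.2 rad), for 0.1 s.
2. the gate block is out of its pocket and clear of the lane's mouth (horizontal distance between gate_block and lane above 0.08 m), for 0.1 s.
3. every rectangular-flanged stub present lies in the lane under the lips, packed against the end stop (x of stub1 in the frame of lane between 0.061 and 0.218 m and y of stub1 in the frame of lane between -0.006 and 0.006 m and z of each of stub1, stub2, stub3 in the frame of lane below 0.016 m and angle between each of stub1, stub2, stub3's own z axis and vertical below 0.1 rad and x of stub2 in the frame of lane between 0.061 and 0.218 m and y of stub2 in the frame of lane between -0.006 and 0.006 m and x of stub3 in the frame of lane between 0.061 and 0.218 m and y of stub3 in the frame of lane between -0.006 and 0.006 m and (x of stub1 in the frame of lane above 0.203 m or distance between stub1 and stub2 below 0.078 m or distance between stub1 and stub3 below 0.078 m) and (x of stub2 in the frame of lane above 0.203 m or distance between stub2 and stub1 below 0.078 m or distance between stub2 and stub3 below 0.078 m) and (x of stub3 in the frame of lane above 0.203 m or distance between stub3 and stub1 below 0.078 m or distance between stub3 and stub2 below 0.078 m) and x of any of stub1, stub2, stub3 in the frame of lane above 0.203 m), for 0.2 s.
4. the gate block is fully down in its pocket again (x of gate_block in the frame of lane between -0.005 and 0.005 m and y of gate_block in the frame of lane between -0.006 and 0.006 m and z of gate_block in the frame of lane below 0.014 m and angle between gate_block's own z axis and vertical below 0.06 rad), for 0.2 s.
5. the lever is swung shut over the block (value of joint lever below 0.15 rad), for 0.2 s.
At the end, for the whole second after the job is handed in: every rectangular stub lies flat in the lipped lane within 6 mm of its centre line, packed against the end stop and each other (gaps under 8 mm, last at most 10 mm short); the gate block is down in its pocket within 4 mm, lever within 0.15 rad of shut, all at rest (all of step 3 and all of step 4 and value of joint lever below 0.15 rad and linear speed of each of gate_block, stub1, stub2, stub3 below 0.02 m/s); the robot touches nothing.
It fails at once if a bystander is moved more than 40 mm (distance of any of round_stub, screwdriver, sleeve, spray, tape, mallet from where it was at the start of the episode above 0.04 m).
Of stub1, stub2, stub3 only 2 to 3 are there at a start; the rules pass over those that are not, and their reading is None.
At some moment in a run one of stub1, stub2, stub3, gate_block may be knocked a few centimetres aside while the robot is not near it.
Once in a run the grip may slacken for a moment while it holds something.
It also fails if it takes over 210 s, if anything falls off the work surface, if the arm or the gripper's body presses on something with over 40 N, if the wrist force passes 120 N, or if a joint passes its speed limit or range.

## Working session

There is one attempt and no reset: what is moved stays moved. The work goes in short steps, Python scripts to look and compute and a tool call to move; the robot and the scene stay as the last step left them, time stands still between calls to the robot, and variables do not carry over. Pictures are saved under pics/ and viewed, at most 14 in all, crops included, and the job is handed in when it is done.

Besides the shell and the picture viewer there is one more tool, called after "Emit:" as a command line: name --argument value ..., lists and objects as JSON in quotes. carry_out: Moves the arm, as the interface text tells. Its arguments: {"type":"object","properties":{"linear":{"type":"array"},"angular":{"type":"array"},"hand":{"type":"array"},"force":{"type":"number"}},"required":["linear","angular","hand"]}

```bash
mkdir -p pics; ls; python3 - <<'E'
from rig import manip
import cv2,numpy as np
s=manip.get_state();print(s)
for n in("scene","top"):
    cv2.imwrite(f"pics/{n}0.png",manip.get_image(n)[:,:,::-1]);print(n,manip.camera_params(n))
print(manip.camera_params("wrist"))
E
```

```text
pics
{'clock': 0.0, 'qpos': array([-1.29300442e+00,  2.76594561e-01,  1.50612957e+00,  3.95207331e-05,
        1.36073012e+00, -1.20983416e-01]), 'qd': array([-0.00131138,  0.00063945, -0.00043268, -0.00038513,  0.00075467,
       -0.00140822]), 'effort': array([-8.08138193e-04, -4.16781843e+01, -2.45806628e+01, -3.47255127e-04,
        1.12685468e-02, -5.29761067e-06]), 'position': array([ 0.22321765, -0.52966965,  0.4038411 ]), 'ee_rot': array([-9.29456016e-04,  9.80188441e-01,  1.98065021e-01, -5.36413160e-05]), 'contact_force': array([-0.24683675,  0.50932816, -0.54801168]), 'moment': array([0.03903748, 0.06499375, 0.0093103 ]), 'gripper_force': 0.0, 'width': 0.08537709450309283}
scene {'fx': 380.5958012531455, 'fy': 380.5958012531455, 'cx': 283.09530590214507, 'cy': 210.38501476152075, 'view': array([[ 0.17690363,  0.98422486, -0.00255569, -0.09169481],
       [ 0.74704552, -0.13596294, -0.65072042, -0.32236566],
       [-0.64080269,  0.11320558, -0.75931311,  1.29361502],
       [ 0.        ,  0.        ,  0.        ,  1.        ]])}
top {'fx': 379.20755279272726, 'fy': 379.20755279272726, 'cx': 271.2195690002549, 'cy': 212.47964819921157, 'view': array([[ 0.01286311, -0.99927204,  0.03591547, -0.03909141],
       [-0.99230769, -0.01717984, -0.12259817,  0.51250676],
       [ 0.12312594, -0.0340622 , -0.99180632,  1.02360579],
       [ 0.        ,  0.        ,  0.        ,  1.        ]])}
{'fx': 318.598672691607, 'fy': 318.598672691607, 'cx': 274.6412530023383, 'cy': 208.44856650304538, 'hand_eye': array([[-5.04727131e-04, -9.60576572e-01, -2.78015097e-01,
         7.07351959e-02],
       [ 9.99999536e-01, -7.13099478e-04,  6.48381178e-04,
        -3.52499660e-04],
       [-8.21072190e-04, -2.78014641e-01,  9.60576486e-01,
         3.00277854e-02],
       [ 0.00000000e+00,  0.00000000e+00,  0.00000000e+00,
         1.00000000e+00]])}
```

View pics/top0.png

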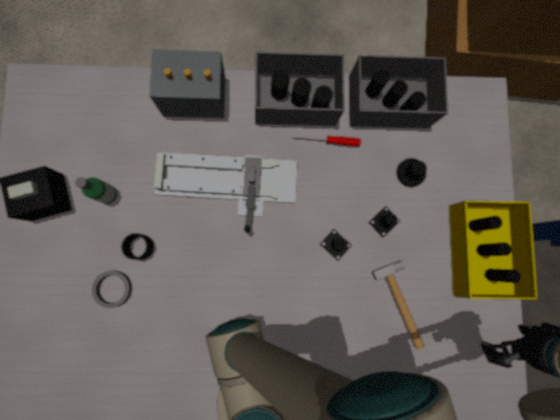

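View pics/scene0.png

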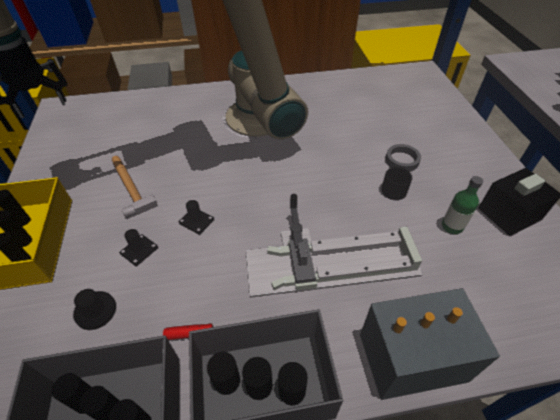

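Top view: lane with its end stop at left (158,175) and mouth at right (297,180), gate/lever at (252,180), knob at (248,230). Two square-flanged stubs at (336,244) and (384,221), round stub at (411,172), and no third stub in sight. The scene view agrees: stubs at (138,247) and (197,217), lane around (330,265).

```bash
cat > h.py <<'E'
import cv2,numpy as np
from scipy.spatial.transform import Rotation as R
from rig import manip
def rot(q): return R.from_quat(np.r_[q[1:],q[0]])
def cam(name,s=None):
    p=manip.camera_params(name);K=np.array([[p['fx'],0,p['cx']],[0,p['fy'],p['cy']],[0,0,1]])
    if name=='wrist':
        T=np.eye(4);T[:3,:3]=rot(s['ee_rot']).as_matrix();T[:3,3]=s['position'];C=T@p['hand_eye']
    else: C=np.linalg.inv(p['view'])
    return K,C
def ray(c,uv):
    K,C=c;d=C[:3,:3]@np.linalg.solve(K,np.array([uv[0],uv[1],1.]));return C[:3,3],d
def onz(c,uv,z):
    o,d=ray(c,uv);return o+d*(z-o[2])/d[2]
def proj(c,p):
    K,C=c;q=K@(C[:3,:3].T@(np.asarray(p)-C[:3,3]));return q[:2]/q[2]
def two(c1,uv1,c2,uv2):
    (a,u),(b,v)=ray(c1,uv1),ray(c2,uv2);A=np.c_[u,-v];t=np.linalg.lstsq(A,b-a,rcond=None)[0]
    p,q=a+t[0]*u,b+t[1]*v;return (p+q)/2,np.linalg.norm(p-q)
def grab(name,f):
    s=manip.get_state();im=manip.get_image(name)[:,:,::-1].copy();cv2.imwrite('pics/'+f+'.png',im);np.save('pics/'+f+'.npy',np.r_[s['position'],s['ee_rot']]);return im,cam(name,s),s
def load(f,name='wrist'):
    v=np.load('pics/'+f+'.npy');return cv2.imread('pics/'+f+'.png'),cam(name,dict(position=v[:3],ee_rot=v[3:]))
def ang(s): # heading of tool y (finger) axis, deg
    m=rot(s['ee_rot']).as_matrix();return np.degrees(np.arctan2(m[1,1],m[0,1])), np.degrees(np.arctan2(m[1,0],m[0,0]))
E
python3 - <<'E'
from h import *
t=cam('top');s=cam('scene')
for n,a,z in[('mouth far',(298,163),.01),('mouth near',(296,203),.01),('end far',(157,153),.01),('end near',(155,197),.01),('knob',(248,230),.09),('stubA',(336,244),.012),('stubB',(384,221),.012),('round',(411,172),.03),('mallet',(385,270),.02)]:
    print(n,onz(t,a,z).round(3))
im=cv2.imread('pics/top0.png');c=cv2.resize(im[140:280,140:440],None,fx=2.66,fy=2.66,interpolation=cv2.INTER_CUBIC);c=cv2.convertScaleAbs(c,alpha=1.6,beta=20);cv2.imwrite('pics/c1.png',c)
print(ang(manip.get_state()))
E
```

```text
mouth far [ 0.662 -0.108  0.01 ]
mouth near [ 0.544 -0.103  0.01 ]
end far [0.682 0.298 0.01 ]
end near [0.554 0.297 0.01 ]
knob [0.459 0.031 0.09 ]
stubA [ 0.429 -0.216  0.012]
stubB [ 0.497 -0.355  0.012]
round [ 0.637 -0.431  0.03 ]
mallet [ 0.358 -0.352  0.02 ]
(np.float64(-67.15051335450005), np.float64(22.849468064437104))
```

View pics/c1.png

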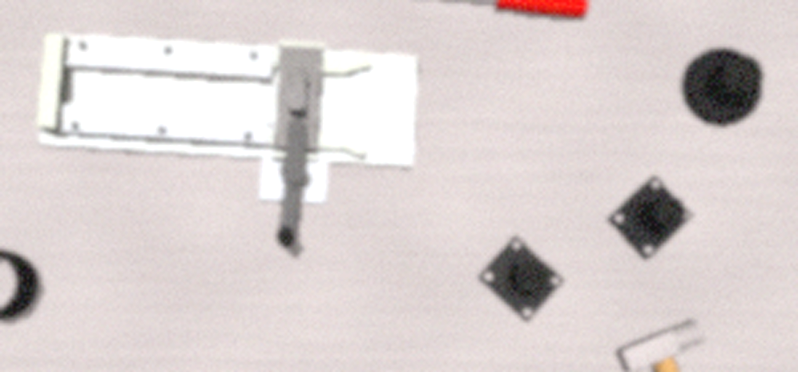

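Emit:
carry_out --linear '[[0.05,0.0625,0.012],[0.05,0.0625,0.012],[0.05,0.0625,0.012],[0.05,0.0625,0.012],[0.05,0.0625,0.012],[0.05,0.0625,0.012],[0.05,0.0625,0.012],[0.05,0.0625,0.012]]' --angular '[[0,0,-0.68],[0,0,-0.68],[0,0,-0.68],[0,0,-0.68],[0,0,-0.68],[0,0,-0.68],[0,0,-0.68],[0,0,-0.68]]' --hand '[1,1,1,1,1,1,1,1]'

```text
clock: 0.77
position: [0.424, -0.2781, 0.4528]
ee_rot: [-0.0, 1.0, -0.02, -0.0]
contact_force: [0.5, -1.0, -0.1]
width: 0.0851
gripper_force: 0.0
```

```bash
python3 - <<'E'
from h import *
im,c,s=grab('wrist','w1');print(s['position'],ang(s),s['qpos'])
for p in [(.429,-.216,.012),(.497,-.355,.012),(.459,.031,.09)]:print(proj(c,p))
E
```

```text
[ 0.42396414 -0.27806112  0.45278234] (np.float64(-92.25302113544969), np.float64(-2.2530176204757657)) [-7.17766295e-01  1.48148702e-01  1.55567708e+00 -7.48243712e-05
  1.43814536e+00  8.92362548e-01]
[226.87413363 170.79301484]
[334.78668245 111.61571031]
[-22.06650714 163.93472454]
```

View pics/w1.png

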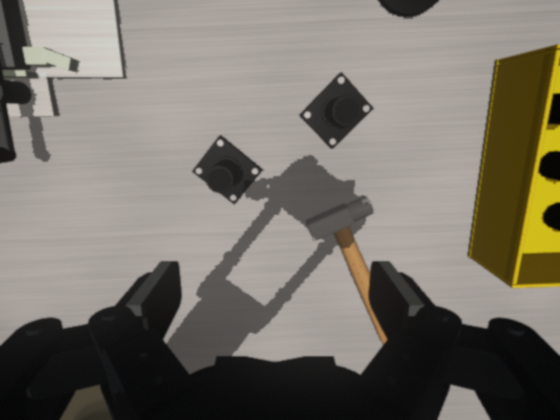

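Wrist view: stub A flange centre about (227,171) with corner holes at (220,143),(194,171),(233,199),(256,171). Stub B is near (337,111) with holes at (341,80),(306,115),(333,143),(366,108), and the mallet head is at (340,213).

Emit:
carry_out --linear '[[0.043,0.07,0],[0.043,0.07,0],[0.043,0.07,0],[0.043,0.07,0],[0.043,0.07,0],[0.043,0.07,0],[0.043,0.07,0],[0.043,0.07,0]]' --angular '[[0,0,0],[0,0,0],[0,0,0],[0,0,0],[0,0,0],[0,0,0],[0,0,0],[0,0,0]]' --hand '[1,1,1,1,1,1,1,1]'

```text
clock: 1.48
position: [0.5959, 0.0019, 0.4523]
ee_rot: [0.0, 1.0, -0.018, -0.0]
contact_force: [0.3, -0.4, -0.1]
width: 0.0855
gripper_force: 0.0
```

```bash
python3 - <<'E'
from h import *
im,c,s=grab('wrist','w2');print(s['position'],ang(s))
g=load('w1')
c1=g[1]
import itertools
for n,h in dict(A=[(220,143),(194,171),(233,199),(256,171)],B=[(341,80),(306,115),(333,143),(366,108)]).items():
    P=np.array([onz(c1,u,.012) for u in h]);print(n,P.mean(0).round(4))
    for i in range(4):
        d=P[(i+1)%4]-P[i];print('  ',(np.linalg.norm(d)*1e3).round(1),np.degrees(np.arctan2(d[1],d[0])).round(1))
E
```

```text
[0.59586592 0.00186063 0.45229352] (np.float64(-92.05413804485637), np.float64(-2.0541499439695112))
A [ 0.4283 -0.2146  0.012 ]
   50.3 132.9
   61.9 -129.6
   48.8 -42.0
   57.5 49.3
B [ 0.4966 -0.357   0.012 ]
   57.5 132.3
   48.9 -136.4
   57.2 -44.5
   45.8 43.2
```

View pics/w2.png

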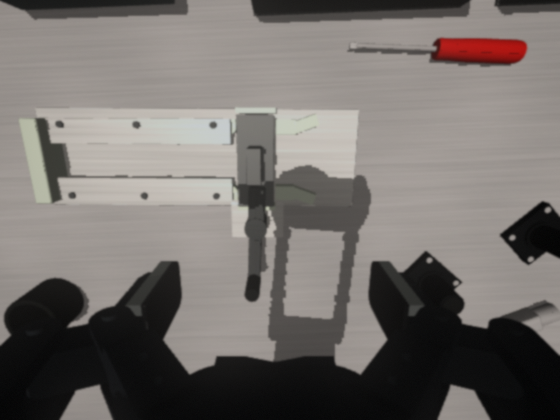

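Lane view: lip screws at (60,125),(137,125),(213,125) and (72,196),(145,196),(217,196). The bed's mouth corners are at (358,110) and (354,206), the rib top near (254,165), and the knob near (252,290).

Emit:
carry_out --linear '[[-0.06,0.05,0],[-0.06,0.05,0]]' --angular '[[0,0,0],[0,0,0]]' --hand '[1,1]'

```text
clock: 1.7
position: [0.5362, 0.0507, 0.4508]
ee_rot: [0.0, 1.0, -0.018, -0.001]
contact_force: [0.3, 1.1, -0.4]
width: 0.0857
gripper_force: 0.0
```

```bash
python3 - <<'E'
from h import *
im,c,s=grab('wrist','w3');print(s['position'],ang(s))
im2,c2=load('w2')
for u in [(358,110),(354,206)]:print('mouth',onz(c2,u,.01).round(4))
U=[onz(c2,u,.033) for u in[(60,125),(137,125),(213,125)]];L=[onz(c2,u,.033) for u in[(72,196),(145,196),(217,196)]]
print(np.round(U,4),np.round(L,4))
print('stop top',[onz(c2,u,.04).round(4) for u in[(21,120),(42,118),(52,200),(35,203)]])
print('knob .09',onz(c2,(252,293),.09).round(4))
a=cv2.resize(im2[90:310,170:350],None,fx=2.2,fy=2.6,interpolation=cv2.INTER_CUBIC)
b=cv2.resize(im[60:280,200:380],None,fx=2.2,fy=2.6,interpolation=cv2.INTER_CUBIC)
cv2.imwrite('pics/c2.png',cv2.convertScaleAbs(np.hstack([a,b]),alpha=1.5))
print([proj(c,p).round() for p in[(.608,.021,.07),(.459,.031,.09)]])
E
```

```text
[0.5362103  0.05072756 0.45082287] (np.float64(-92.05715553795217), np.float64(-2.0571913304456118))
mouth [ 0.6699 -0.104   0.01  ]
mouth [ 0.5465 -0.1031  0.01  ]
[[0.6655 0.2532 0.033 ]
 [0.6622 0.1623 0.033 ]
 [0.6589 0.0725 0.033 ]] [[0.5792 0.2574 0.033 ]
 [0.5759 0.1657 0.033 ]
 [0.5726 0.0753 0.033 ]]
stop top [array([0.6727, 0.2924, 0.04  ]), array([0.674 , 0.2676, 0.04  ]), array([0.5766, 0.2786, 0.04  ]), array([0.5736, 0.3006, 0.04  ])]
knob .09 [0.4676 0.0333 0.09  ]
[array([300., 113.]), array([295., 251.])]
```

View pics/c2.png

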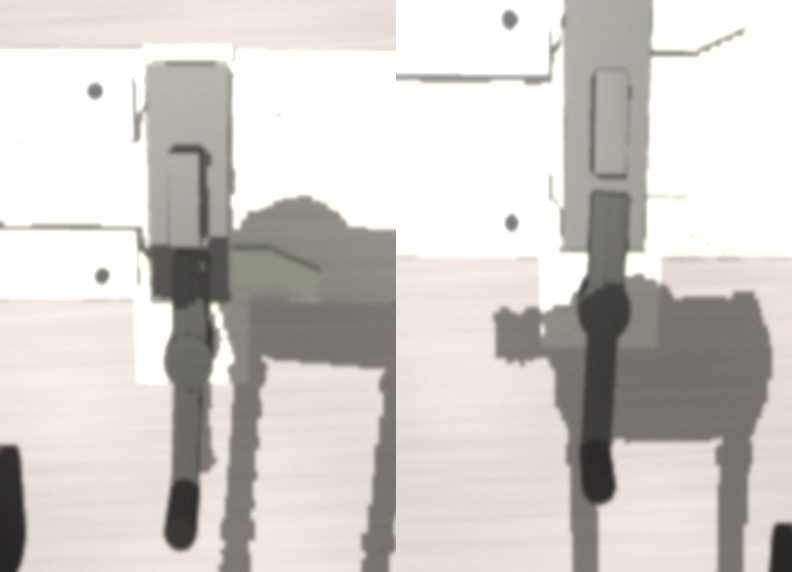

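Knob top: left crop (181,530), right (600,485). Rib top far edge: (184,153) and (611,70). Hinge cap: (187,362) and (605,312).

```bash
cat >> h.py <<'E'
yaw=np.radians(87.95)
E
python3 - <<'E'
from h import *
_,c2=load('w2');_,c3=load('w3')
f=lambda x,y:(170+x/2.2,90+y/2.6);g=lambda x,y:(200+(x-396)/2.2,60+y/2.6)
for n,a,b in[('knob',(181,530),(600,485)),('ribfar',(184,153),(611.5,70)),('ribnear',(184,247),(611.5,175)),('hinge',(187,362),(605,312)),('screw',(95,91),(510,19)),('screw2',(102,276),(512,222))]:
    print(n,two(c2,f(*a),c3,g(*b)))
for n,b,z in[('ribfar',(611.5,70),.076),('ribnear',(611.5,175),.076),('hinge',(605,312),.057),('knob',(600,485),.09)]:print(n,onz(c3,g(*b),z).round(4))
for n,b,z in[('knob',(181,530),.09),('hinge',(187,362),.057)]:print(n,onz(c2,f(*b),z).round(4))
d=np.array([.6655-.6589,.2532-.0725]);e=np.array([.5792-.5726,.2574-.0753]);print(np.degrees(np.arctan2(d[1],d[0])),np.degrees(np.arctan2(e[1],e[0])))
E
```

```text
knob (array([0.46329425, 0.03321369, 0.08517619]), np.float64(0.0007783113417171052))
ribfar (array([0.63349621, 0.0233713 , 0.0749783 ]), np.float64(0.00044898782446732045))
ribnear (array([0.59422488, 0.02476864, 0.07865272]), np.float64(0.0008596784586921857))
hinge (array([0.53421502, 0.02767964, 0.05565957]), np.float64(0.001264468517624375))
screw (array([0.658977  , 0.07171885, 0.03622476]), np.float64(3.9425168844569026e-05))
screw2 (array([0.57353467, 0.07531222, 0.03746462]), np.float64(0.00022411410011600032))
ribfar [0.6336 0.0236 0.076 ]
ribnear [0.5938 0.0243 0.076 ]
hinge [0.5341 0.0273 0.057 ]
knob [0.4651 0.0331 0.09  ]
knob [0.4665 0.033  0.09  ]
hinge [0.5351 0.028  0.057 ]
87.90822290254643 87.92429053758217
```

Emit:
carry_out --linear '[[-0.0356,-0.0088,-0.04],[-0.0356,-0.0088,-0.04],[-0.0356,-0.0088,-0.04],[-0.0356,-0.0088,-0.04],[0,0,-0.07],[0,0,-0.07],[0,0,-0.07],[0,0,-0.068]]' --angular '[[0,0,0.98],[0,0,0.98],[0,0,0.98],[0,0,0.98],[0,0,0.98],[0,0,0.98],[0,0,0.98],[0,0,0.98]]' --hand '[1,1,1,1,1,1,1,1]'

```text
clock: 2.42
position: [0.4635, 0.032, 0.2325]
ee_rot: [0.0, 0.956, 0.293, 0.0]
contact_force: [0.2, -0.4, -1.0]
width: 0.0853
gripper_force: 0.0
```

Emit:
carry_out --linear '[[0,0,0],[0,0,0],[0,0,0],[0,0,0],[0,0,0],[0,0,0]]' --angular '[[0,0,0],[0,0,0],[0,0,0],[0,0,0],[0,0,0],[0,0,0]]' --hand '[0,0,0,0,0,0]' --force 40

```text
clock: 2.92
position: [0.4644, 0.0326, 0.2355]
ee_rot: [0.0, 0.957, 0.291, 0.001]
contact_force: [-1.9, 0.5, 7.1]
width: 0.0169
gripper_force: 38.8
```

```bash
python3 - <<'E'
from h import *
s=manip.get_state();print(s['position'],ang(s),s['width'],s['contact_force'])
H=np.array([.534,.0272])
p=s['position'][:2];r=p-H;print(np.linalg.norm(r),np.degrees(np.arctan2(r[1],r[0])))
a0=np.arctan2(r[1],r[0]);R0=np.linalg.norm(r);prev=p
for k in range(1,17):
    a=a0+(np.radians(85)-a0)*k/16;q=H+R0*np.array([np.cos(a),np.sin(a)]);print(((q-prev)/.5).round(4));prev=q
E
```

```text
[0.46440668 0.03258452 0.23545387] (np.float64(-56.176399750281696), np.float64(33.82376999322019)) 0.016873091648330667 [-1.90048412  0.46538613  7.05663704]
0.06980131557970568 175.5757677338984
[0.0017 0.0137]
[0.0031 0.0134]
[0.0044 0.0131]
[0.0057 0.0126]
[0.0069 0.012 ]
[0.008  0.0112]
[0.0091 0.0104]
[0.0101 0.0094]
[0.0109 0.0084]
[0.0117 0.0073]
[0.0124 0.0061]
[0.0129 0.0048]
[0.0133 0.0035]
[0.0136 0.0022]
[0.0138 0.0008]
[ 0.0138 -0.0005]
```

Emit:
carry_out --linear '[[0.0017,0.0137,0.002],[0.0031,0.0134,0.002],[0.0044,0.0131,0],[0.0057,0.0126,0],[0.0069,0.012,0],[0.008,0.0112,0],[0.0091,0.0104,0],[0.0101,0.0094,0]]' --angular '[[0,0,-0.75],[0,0,-0.75],[0,0,-0.75],[0,0,-0.75],[0,0,-0.75],[0,0,-0.75],[0,0,-0.75],[0,0,-0.75]]' --hand '[0,0,0,0,0,0,0,0]'

```text
clock: 3.58
position: [0.4863, 0.0797, 0.2356]
ee_rot: [0.001, 0.999, 0.054, -0.004]
contact_force: [-5.0, -4.2, 1.4]
width: 0.0166
gripper_force: 40.8
```

Emit:
carry_out --linear '[[0.0109,0.0084,0],[0.0117,0.0073,0],[0.0124,0.0061,0],[0.0129,0.0048,0],[0.0133,0.0035,0],[0.0136,0.0022,0],[0.0138,0.0008,0],[0.0138,-0.0005,0]]' --angular '[[0,0,-0.75],[0,0,-0.75],[0,0,-0.75],[0,0,-0.75],[0,0,-0.75],[0,0,-0.75],[0,0,-0.75],[0,0,-0.75]]' --hand '[0,0,0,0,0,0,0,0]'

```text
clock: 4.25
position: [0.5372, 0.0973, 0.2356]
ee_rot: [0.0, 0.983, -0.186, -0.004]
contact_force: [-3.3, 0.5, 0.4]
width: 0.0171
gripper_force: 40.8
```

Emit:
carry_out --linear '[[0,0,0],[0,0,0]]' --angular '[[0,0,0],[0,0,0]]' --hand '[0,0]'

```text
clock: 4.42
position: [0.5385, 0.0972, 0.2357]
ee_rot: [-0.0, 0.983, -0.184, -0.002]
contact_force: [-4.8, 2.5, -1.0]
width: 0.0165
gripper_force: 40.7
```

Emit:
carry_out --linear '[[0,0,0],[0,0,0],[0,0,0],[0,0,0.04],[0,0,0.06],[0,0,0.06]]' --angular '[[0,0,0],[0,0,0],[0,0,0],[0,0,0],[0,0,0],[0,0,0]]' --hand '[1,1,1,1,1,1]'

```text
clock: 4.92
position: [0.5399, 0.0964, 0.3164]
ee_rot: [0.0, 0.983, -0.183, -0.0]
contact_force: [0.5, 0.5, 0.1]
width: 0.0851
gripper_force: 0.0
```

Emit:
carry_out --linear '[[0.0376,-0.0366,0],[0.0376,-0.0366,0],[0.0376,-0.0366,0],[0.0376,-0.0366,0],[0,0,-0.03],[0,0,0]]' --angular '[[0,0,0.84],[0,0,0.84],[0,0,0.84],[0,0,0.84],[0,0,0.84],[0,0,0]]' --hand '[1,1,1,1,1,1]'

```text
clock: 5.42
position: [0.6156, 0.0221, 0.2991]
ee_rot: [0.0, 1.0, -0.017, -0.001]
contact_force: [-1.4, 0.7, -0.5]
width: 0.0851
gripper_force: 0.0
```

```bash
python3 - <<'E'
from h import *
im,c,s=grab('wrist','w4');print(s['position'],ang(s))
cv2.imwrite('pics/w4.png',cv2.convertScaleAbs(im,alpha=1.4))
print([proj(c,p).round() for p in[(.6138,.024,.076),(.5385,.0972,.09)]])
E
```

```text
[0.61558187 0.02206359 0.2991007 ] (np.float64(-91.91683921841128), np.float64(-1.9168962326205907))
[array([272., 233.]), array([167., 349.])]
```

View pics/w4.png

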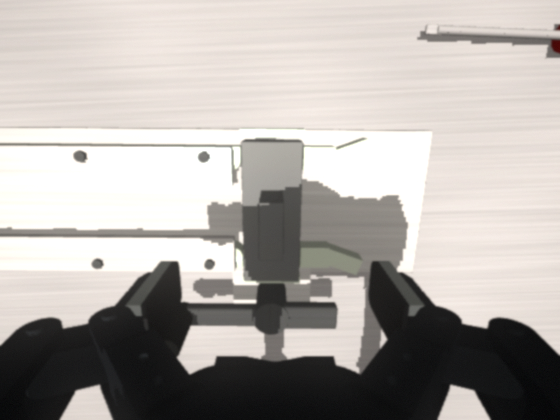

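Lever is clear, along the lane (bar at rows 300–325). The rib is centred at (271,233), where it was predicted. Going down to grip it.

Emit:
carry_out --linear '[[-0.0036,0.0036,-0.05],[0,0,-0.06],[0,0,-0.054],[0,0,0],[0,0,0]]' --angular '[[0,0,0],[0,0,0],[0,0,0],[0,0,0],[0,0,0]]' --hand '[1,1,1,1,1]'

```text
clock: 5.88
position: [0.6125, 0.0259, 0.2184]
ee_rot: [-0.0, 1.0, -0.017, -0.001]
contact_force: [-0.2, 0.3, 0.1]
width: 0.085
gripper_force: 0.0
```

Emit:
carry_out --linear '[[0,0,0],[0,0,0],[0,0,0],[0,0,0],[0,0,0],[0,0,0],[0,0,0]]' --angular '[[0,0,0],[0,0,0],[0,0,0],[0,0,0],[0,0,0],[0,0,0],[0,0,0]]' --hand '[0,0,0,0,0,0,0]' --force 60

```text
clock: 6.47
position: [0.6134, 0.0252, 0.2195]
ee_rot: [0.0, 1.0, -0.017, 0.001]
contact_force: [-0.4, -0.7, 4.2]
width: 0.0154
gripper_force: 58.4
```

Emit:
carry_out --linear '[[0,0,0.02],[0,0,0.03],[0,0,0.04],[0,0,0.05],[0,0,0]]' --angular '[[0,0,0],[0,0,0],[0,0,0],[0,0,0],[0,0,0]]' --hand '[0,0,0,0,0]'

```text
clock: 6.88
position: [0.6147, 0.0252, 0.2934]
ee_rot: [0.0, 1.0, -0.017, 0.004]
contact_force: [1.8, -0.5, -2.1]
width: 0.0152
gripper_force: 59.1
```

Emit:
carry_out --linear '[[-0.0782,0,0.01],[-0.0782,0,0],[-0.0782,0.01,0],[-0.0782,0.02,0],[-0.0782,0.02,0],[-0.0782,0,0],[0,0,0],[0,0,0]]' --angular '[[0,0,0],[0,0,0],[0,0,0],[0,0,0],[0,0,0],[0,0,0],[0,0,0],[0,0,0]]' --hand '[0,0,0,0,0,0,0,0]'

```text
clock: 7.55
position: [0.3754, 0.0506, 0.293]
ee_rot: [0.0, 1.0, -0.016, -0.001]
contact_force: [0.7, 0.0, -1.5]
width: 0.0151
gripper_force: 58.9
```

Emit:
carry_out --linear '[[0,0,-0.06],[0,0,-0.06],[0,0,-0.03],[0,0,-0.014],[0,0,-0.008],[0,0,0]]' --angular '[[0,0,0],[0,0,0],[0,0,0],[0,0,0],[0,0,0],[0,0,0]]' --hand '[0,0,0,0,0,0]'

```text
clock: 8.05
position: [0.3787, 0.05, 0.2093]
ee_rot: [0.0, 1.0, -0.017, -0.001]
contact_force: [-8.0, -1.0, 20.0]
width: 0.0153
gripper_force: 62.7
```

Emit:
carry_out --linear '[[0,0,0],[0,0,0],[0,0,0],[0,0,0.04],[0,0,0.08],[0,0,0.08],[0,0,0.08],[0,0,0.06]]' --angular '[[0,0,0],[0,0,0],[0,0,0],[0,0,0],[0,0,0.9],[0,0,0.9],[0,0,0.9],[0,0,0.9]]' --hand '[1,1,1,1,1,1,1,1]'

```text
clock: 8.72
position: [0.3793, 0.0503, 0.3812]
ee_rot: [0.0, 0.992, 0.129, 0.002]
contact_force: [1.2, 1.2, 0.1]
width: 0.0854
gripper_force: 0.0
```

Emit:
carry_out --linear '[[0.012,-0.066,0],[0.012,-0.066,0],[0.012,-0.066,0],[0.012,-0.066,0],[0.012,-0.066,0],[0.012,-0.066,0],[0.012,-0.066,0],[0.012,-0.066,0]]' --angular '[[0,0,0.95],[0,0,0.95],[0,0,0.95],[0,0,0.95],[0,0,0.95],[0,0,0.95],[0,0,0.95],[0,0,0.95]]' --hand '[1,1,1,1,1,1,1,1]'

```text
clock: 9.38
position: [0.4269, -0.2158, 0.3779]
ee_rot: [0.0, 0.908, 0.42, 0.0]
contact_force: [2.2, 0.7, -0.5]
width: 0.0851
gripper_force: 0.0
```

```bash
python3 - <<'E'
from h import *
im,c,s=grab('wrist','w5');print(s['position'],ang(s))
cv2.imwrite('pics/w5v.png',cv2.convertScaleAbs(im,alpha=1.4))
print([proj(c,p).round() for p in[(.4283,-.2146,.012),(.4283,-.2146,.07),(.4966,-.357,.012)]])
E
```

```text
[ 0.42692709 -0.21575079  0.37786935] (np.float64(-40.37650176300488), np.float64(49.623513704458546))
[array([275., 183.]), array([275., 196.]), array([402., 239.])]
```

View pics/w5v.png

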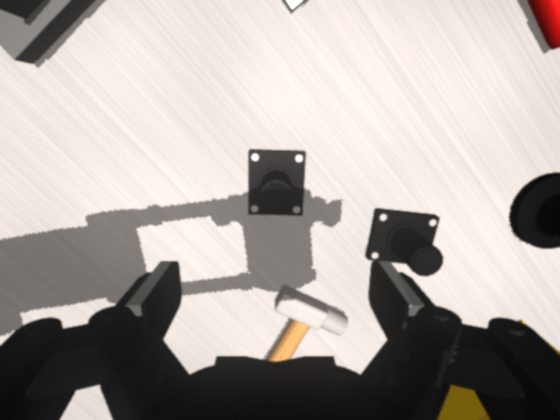

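The stub sits square between the fingers, with holes at (255,157),(300,158),(254,209),(296,210). Stub B holes are at (383,217),(433,222),(375,256).

```bash
python3 - <<'E'
from h import *
_,c1=load('w1');_,c5=load('w5')
m=lambda l:np.mean(l,0)
A1=[(220,143),(194,171),(233,199),(256,171)]; A5=[(255,157),(300,158),(254,209),(296,210)]
print(two(c1,m(A1),c5,m(A5)), onz(c5,m(A5),.012))
print(two(c1,(366,108),c5,(433,222)),two(c1,(306,115),c5,(375,256)),two(c1,(341,80),c5,(383,217)))
E
```

```text
(array([ 0.42970843, -0.21534312,  0.01599127]), np.float64(0.0005790520041816106)) [ 0.42948604 -0.21595433  0.012     ]
(array([ 0.51957435, -0.389487  , -0.01358072]), np.float64(0.04461370152720994)) (array([ 0.47904204, -0.31127132,  0.08864202]), np.float64(0.030936127131805827)) (array([ 0.52421715, -0.38515227, -0.11559147]), np.float64(0.04157488318423585))
```

Emit:
carry_out --linear '[[0.003,0.002,-0.07],[0,0,-0.08],[0,0,-0.08],[0,0,-0.07],[0,0,-0.046],[0,0,0]]' --angular '[[0,0,0],[0,0,0],[0,0,0],[0,0,0],[0,0,0],[0,0,0]]' --hand '[1,1,1,1,1,1]'

```text
clock: 9.93
position: [0.4265, -0.2116, 0.2005]
ee_rot: [-0.004, 0.908, 0.418, -0.002]
contact_force: [-1.1, 0.3, 0.6]
width: 0.0853
gripper_force: 0.0
```

Emit:
carry_out --linear '[[0,0,0],[0,0,0],[0,0,0],[0,0,0],[0,0,0],[0,0,0]]' --angular '[[0,0,0],[0,0,0],[0,0,0],[0,0,0],[0,0,0],[0,0,0]]' --hand '[0,0,0,0,0,0]' --force 60

```text
clock: 10.43
position: [0.4288, -0.2131, 0.2065]
ee_rot: [0.002, 0.908, 0.418, 0.001]
contact_force: [0.2, -0.1, 6.5]
width: 0.0307
gripper_force: 58.9
```

Emit:
carry_out --linear '[[0,0,0.04],[0,0,0.05],[0.04,0.03,0.03],[0.06,0.045,0],[0.06,0.045,0],[0.06,0.05,0],[0.06,0.05,0],[0.06,0.05,0]]' --angular '[[0,0,0],[0,0,0.9],[0,0,0.98],[0,0,0.98],[0,0,0.98],[0,0,0.98],[0,0,0.98],[0,0,0.98]]' --hand '[0,0,0,0,0,0,0,0]'

```text
clock: 11.1
position: [0.5991, -0.0762, 0.2656]
ee_rot: [0.001, 0.762, 0.648, 0.0]
contact_force: [0.1, -0.9, -0.6]
width: 0.0306
gripper_force: 59.8
```

Emit:
carry_out --linear '[[0.022,0.022,0],[0,0,0],[0,0,0]]' --angular '[[0,0,0.98],[0,0,0.6],[0,0,0]]' --hand '[0,0,0]'

```text
clock: 11.35
position: [0.6097, -0.0654, 0.265]
ee_rot: [0.0, 0.72, 0.694, 0.0]
contact_force: [-1.5, -0.5, -1.5]
width: 0.0309
gripper_force: 59.9
```

```bash
python3 - <<'E'
from h import *
s=manip.get_state();print(s['position'],ang(s),s['width'],s['qpos'])
im,c,s=grab('wrist','w6');cv2.imwrite('pics/w6v.png',cv2.convertScaleAbs(im,alpha=1.4))
E
```

```text
[ 0.60974711 -0.06543081  0.265034  ] (np.float64(-2.0730788242890084), np.float64(87.92691412017659)) 0.03088940894884625 [-2.20291426e-01  4.36140356e-01  1.62449762e+00 -6.70887134e-05
  1.08026471e+00 -1.84077728e-01]
```

View pics/w6v.png

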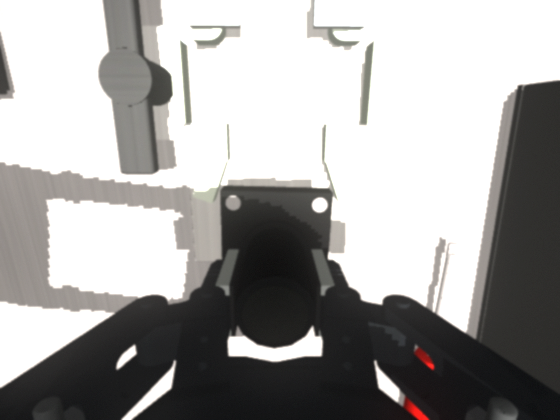

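Stub held square: flange columns 222–330, guide channel 229–325, centres within 2 px. Lowering and sliding in.

Emit:
carry_out --linear '[[0.002,0,-0.04],[0,0,-0.03],[0,0,-0.018],[0,0,-0.006],[0,0,0],[0,0,0]]' --angular '[[0,0,0],[0,0,0],[0,0,0],[0,0,0],[0,0,0],[0,0,0]]' --hand '[0,0,0,0,0,0]'

```text
clock: 11.9
position: [0.6102, -0.0671, 0.2184]
ee_rot: [0.001, 0.721, 0.693, 0.0]
contact_force: [0.2, 0.5, -0.6]
width: 0.0308
gripper_force: 60.2
```

Emit:
carry_out --linear '[[0.0007,0.02,0],[0.0011,0.03,0],[0.0011,0.03,0],[0.0011,0.03,0],[0.0015,0.04,0],[0.0015,0.04,0]]' --angular '[[0,0,0],[0,0,0],[0,0,0],[0,0,0],[0,0,0],[0,0,0]]' --hand '[0,0,0,0,0,0]'

```text
clock: 12.4
position: [0.6134, 0.0307, 0.2179]
ee_rot: [0.0, 0.721, 0.693, 0.0]
contact_force: [-0.2, -0.1, -1.7]
width: 0.0308
gripper_force: 60.2
```

Emit:
carry_out --linear '[[0.0015,0.04,0],[0.0015,0.04,0],[0.0015,0.04,0],[0.0018,0.05,0],[0.0018,0.05,0],[0.0018,0.05,0],[0.0018,0.05,0],[0.0015,0.04,0]]' --angular '[[0,0,0],[0,0,0],[0,0,0],[0,0,0],[0,0,0],[0,0,0],[0,0,0],[0,0,0]]' --hand '[0,0,0,0,0,0,0,0]'

```text
clock: 13.07
position: [0.6199, 0.2119, 0.2181]
ee_rot: [0.001, 0.72, 0.694, 0.001]
contact_force: [2.1, -1.2, -2.7]
width: 0.0308
gripper_force: 60.0
```

Emit:
carry_out --linear '[[0.0005,0.015,0],[0.0004,0.012,0],[0.0003,0.008,0],[0.0002,0.006,0],[0,0,0]]' --angular '[[0,0,0],[0,0,0],[0,0,0],[0,0,0],[0,0,0]]' --hand '[0,0,0,0,0]'

```text
clock: 13.48
position: [0.6211, 0.2288, 0.2179]
ee_rot: [0.0, 0.721, 0.693, 0.0]
contact_force: [1.0, 1.1, -0.6]
width: 0.0309
gripper_force: 60.0
```

Emit:
carry_out --linear '[[0.0002,0.006,0],[0.0002,0.006,0],[0,0,0],[0,0,0]]' --angular '[[0,0,0],[0,0,0],[0,0,0],[0,0,0]]' --hand '[0,0,0,0]'

```text
clock: 13.82
position: [0.6213, 0.2345, 0.2178]
ee_rot: [0.0, 0.721, 0.693, 0.0]
contact_force: [2.6, -1.2, -1.0]
width: 0.0306
gripper_force: 60.0
```

Emit:
carry_out --linear '[[0.0001,0.004,0],[0,0,0],[0,0,0]]' --angular '[[0,0,0],[0,0,0],[0,0,0]]' --hand '[0,0,0]'

```text
clock: 14.07
position: [0.6213, 0.2367, 0.2178]
ee_rot: [0.0, 0.721, 0.693, 0.0]
contact_force: [3.7, -2.5, -2.2]
width: 0.0308
gripper_force: 60.0
```

Emit:
carry_out --linear '[[0,0.006,0],[0,0,-0.003],[0,0,0],[0,0,0]]' --angular '[[0,0,0],[0,0,0],[0,0,0],[0,0,0]]' --hand '[0,0,0,0]'

```text
clock: 14.4
position: [0.6213, 0.2381, 0.2168]
ee_rot: [0.002, 0.72, 0.694, -0.001]
contact_force: [3.2, -7.6, 2.2]
width: 0.0309
gripper_force: 60.7
```

Stub 1 is home against the stop (7.6 N at lane x ≈ 0.214). Releasing and going to stub B.

Emit:
carry_out --linear '[[0,0,0],[0,0,0],[0,0,0],[0,0,0.05],[0,0,0.07],[0,0,0.07],[-0.01,-0.04,0.06],[-0.016,-0.076,0.06]]' --angular '[[0,0,0],[0,0,0],[0,0,0],[0,0,0],[0,0,0],[0,0,0],[0,0,0],[0,0,0]]' --hand '[1,1,1,1,1,1,1,1]'

```text
clock: 15.07
position: [0.6093, 0.19, 0.369]
ee_rot: [-0.0, 0.72, 0.694, 0.002]
contact_force: [0.3, -1.6, 0.3]
width: 0.0853
gripper_force: 0.0
```

Emit:
carry_out --linear '[[-0.016,-0.079,0],[-0.016,-0.079,0],[-0.016,-0.079,0],[-0.016,-0.079,0],[-0.016,-0.079,0],[-0.016,-0.079,0],[-0.016,-0.079,0],[-0.016,-0.079,0]]' --angular '[[0,0,0.7],[0,0,0.7],[0,0,0.7],[0,0,0.7],[0,0,0.7],[0,0,0.7],[0,0,0.7],[0,0,0.7]]' --hand '[1,1,1,1,1,1,1,1]'

```text
clock: 15.73
position: [0.5444, -0.1295, 0.3667]
ee_rot: [-0.0, 0.548, 0.837, 0.001]
contact_force: [1.4, -0.4, 0.1]
width: 0.0856
gripper_force: 0.0
```

Emit:
carry_out --linear '[[-0.016,-0.079,0],[-0.016,-0.079,0],[-0.016,-0.079,0],[-0.017,-0.079,0],[-0.017,-0.079,0],[-0.017,-0.045,0],[0,0,0],[0,0,0]]' --angular '[[0,0,0.7],[0,0,0.7],[0,0,0.7],[0,0,0.7],[0,0,0.7],[0,0,0.7],[0,0,0.2],[0,0,0]]' --hand '[1,1,1,1,1,1,1,1]'

```text
clock: 16.4
position: [0.4954, -0.3492, 0.3662]
ee_rot: [-0.001, 0.395, 0.919, 0.001]
contact_force: [0.4, 0.3, 0.7]
width: 0.0853
gripper_force: 0.0
```

```bash
python3 - <<'E'
from h import *
im,c,s=grab('wrist','w7');print(s['position'],ang(s))
cv2.imwrite('pics/w7v.png',cv2.convertScaleAbs(im,alpha=1.4))
print([proj(c,p).round() for p in[(.4966,-.357,.012)]])
t,_,_=grab('top','t2')
cv2.imwrite('pics/w7v.png',cv2.convertScaleAbs(np.hstack([im[:,:450],cv2.resize(t[130:330,70:320],None,fx=1.4,fy=2.1)]),alpha=1.4))
E
```

```text
[ 0.49535224 -0.34919355  0.36623317] (np.float64(43.429338664441644), np.float64(133.42946320507295))
[array([270., 194.])]
```

View pics/w7v.png

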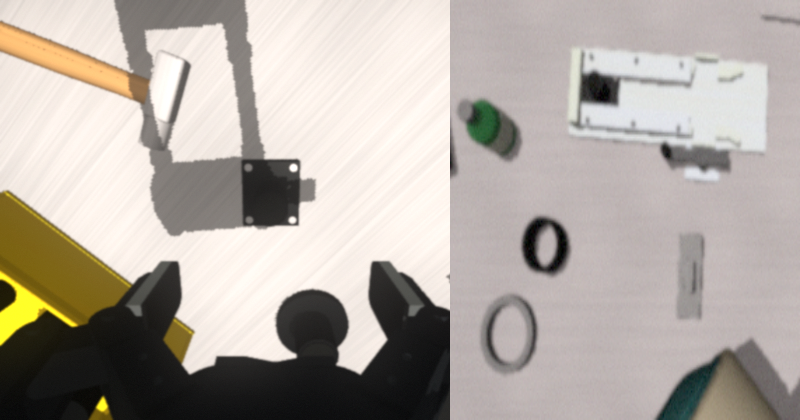

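Stub B is square to the tool: hole centre (270,193.5) against (270,194) predicted. Stub 1 is at the lane's end, and the gate lies undisturbed.

Emit:
carry_out --linear '[[0.002,-0.015,-0.05],[0,0,-0.08],[0,0,-0.08],[0,0,-0.07],[0,0,-0.042],[0,0,0]]' --angular '[[0,0,0],[0,0,0],[0,0,0],[0,0,0],[0,0,0],[0,0,0]]' --hand '[1,1,1,1,1,1]'

```text
clock: 17.0
position: [0.4957, -0.3524, 0.2008]
ee_rot: [-0.005, 0.393, 0.919, 0.002]
contact_force: [-0.8, 0.1, -1.0]
width: 0.0859
gripper_force: 0.0
```

Emit:
carry_out --linear '[[0,0,0],[0,0,0],[0,0,0],[0,0,0],[0,0,0],[0,0,0]]' --angular '[[0,0,0],[0,0,0],[0,0,0],[0,0,0],[0,0,0],[0,0,0]]' --hand '[0,0,0,0,0,0]' --force 60

```text
clock: 17.5
position: [0.4974, -0.3564, 0.2078]
ee_rot: [0.002, 0.394, 0.919, -0.0]
contact_force: [-0.8, 0.4, 5.9]
width: 0.0304
gripper_force: 59.3
```

Emit:
carry_out --linear '[[0,0,0.04],[0,0,0.05],[0.026,0.066,0.026],[0.026,0.066,0],[0.026,0.066,0],[0.026,0.066,0],[0.026,0.066,0],[0.026,0.066,0]]' --angular '[[0,0,0],[0,0,-0.95],[0,0,-0.98],[0,0,-0.98],[0,0,-0.98],[0,0,-0.98],[0,0,-0.98],[0,0,-0.98]]' --hand '[0,0,0,0,0,0,0,0]'

```text
clock: 18.17
position: [0.575, -0.1565, 0.2643]
ee_rot: [0.0, 0.629, 0.777, 0.0]
contact_force: [1.4, -0.3, -0.8]
width: 0.0309
gripper_force: 59.7
```

Emit:
carry_out --linear '[[0.026,0.066,0],[0.026,0.066,0],[0.018,0.052,0],[0,0,0],[0,0,0]]' --angular '[[0,0,-0.98],[0,0,-0.98],[0,0,-0.98],[0,0,-0.1],[0,0,0]]' --hand '[0,0,0,0,0]'

```text
clock: 18.58
position: [0.61, -0.0645, 0.264]
ee_rot: [0.0, 0.716, 0.698, 0.0]
contact_force: [-0.3, -0.6, -1.1]
width: 0.0304
gripper_force: 59.7
```

```bash
python3 - <<'E'
from h import *
im,c,s=grab('wrist','w8');print(s['position'],ang(s),s['width'])
g=cv2.cvtColor(im,cv2.COLOR_BGR2GRAY)
for r in(192,198):
    row=g[r,200:350].astype(int);d=np.where(row<70)[0]+200;print(r,d.min(),d.max())
_,b=cv2.threshold(g[180:240,215:340],90,255,0)
n,l,st,ce=cv2.connectedComponentsWithStats(b);print([(tuple((ce[i]+[215,180]).round(1)),st[i,4]) for i in range(1,n) if 30<st[i,4]<600])
E
```

```text
[ 0.61002286 -0.06448844  0.26396113] (np.float64(-1.4560837589845486), np.float64(88.54391044937076)) 0.030388662945450343
192 220 329
198 220 329
[((np.float64(231.8), np.float64(197.5)), np.int32(178)), ((np.float64(318.1), np.float64(198.8)), np.int32(224))]
```

Emit:
carry_out --linear '[[0.001,0,-0.04],[0,0,-0.03],[0,0,-0.014],[0,0,-0.005],[0,0,0]]' --angular '[[0,0,0],[0,0,0],[0,0,0],[0,0,0],[0,0,0]]' --hand '[0,0,0,0,0]'

```text
clock: 19.05
position: [0.6099, -0.067, 0.219]
ee_rot: [-0.0, 0.718, 0.696, -0.0]
contact_force: [0.1, -0.4, -1.1]
width: 0.031
gripper_force: 60.0
```

Emit:
carry_out --linear '[[0.0007,0.02,0],[0.0011,0.03,0],[0.0011,0.03,0],[0.0011,0.03,0],[0.0015,0.04,0],[0.0015,0.04,0]]' --angular '[[0,0,0],[0,0,0],[0,0,0],[0,0,0],[0,0,0],[0,0,0]]' --hand '[0,0,0,0,0,0]'

```text
clock: 19.55
position: [0.6137, 0.0314, 0.2196]
ee_rot: [0.0, 0.717, 0.697, 0.0]
contact_force: [0.4, -0.4, -0.3]
width: 0.0307
gripper_force: 60.0
```

Emit:
carry_out --linear '[[0.0015,0.04,0],[0.0015,0.04,0],[0.0015,0.04,0],[0.0018,0.05,0],[0.0015,0.04,0],[0.0007,0.02,0],[0.0004,0.01,0],[0,0,0]]' --angular '[[0,0,0],[0,0,0],[0,0,0],[0,0,0],[0,0,0],[0,0,0],[0,0,0],[0,0,0]]' --hand '[0,0,0,0,0,0,0,0]'

```text
clock: 20.22
position: [0.618, 0.1507, 0.2193]
ee_rot: [0.0, 0.716, 0.698, 0.0]
contact_force: [0.4, -0.1, -1.1]
width: 0.0307
gripper_force: 60.0
```

Emit:
carry_out --linear '[[0.0005,0.012,0],[0.0004,0.01,0],[0.0003,0.008,0],[0.0001,0.004,-0.003],[0.0001,0.003,0],[0,0,0],[0,0,0]]' --angular '[[0,0,0],[0,0,0],[0,0,0],[0,0,0],[0,0,0],[0,0,0],[0,0,0]]' --hand '[0,0,0,0,0,0,0]'

```text
clock: 20.8
position: [0.6192, 0.1658, 0.218]
ee_rot: [0.001, 0.717, 0.697, -0.001]
contact_force: [-0.1, -4.9, 1.6]
width: 0.0305
gripper_force: 60.0
```

Emit:
carry_out --linear '[[0.0001,0.006,0],[0,0,0],[0,0,0]]' --angular '[[0,0,0],[0,0,0],[0,0,0]]' --hand '[0,0,0]'

```text
clock: 21.05
position: [0.6193, 0.167, 0.2183]
ee_rot: [0.003, 0.717, 0.697, -0.003]
contact_force: [-0.8, -11.4, 3.7]
width: 0.0307
gripper_force: 60.1
```

Emit:
carry_out --linear '[[0,0,0],[0,0,0],[0,0,0],[0,0,0.05],[0,0,0.07],[0,0,0.07],[-0.02,-0.03,0.07],[-0.06,-0.04,0.04]]' --angular '[[0,0,0],[0,0,0],[0,0,0],[0,0,0],[0,0,0],[0,0,0],[0,0,-0.98],[0,0,-0.98]]' --hand '[1,1,1,1,1,1,1,1]'

```text
clock: 21.72
position: [0.5825, 0.1366, 0.3716]
ee_rot: [0.003, 0.77, 0.638, 0.005]
contact_force: [1.1, -0.8, 0.7]
width: 0.0856
gripper_force: 0.0
```

Emit:
carry_out --linear '[[-0.045,-0.02,0],[-0.045,-0.02,0],[-0.045,-0.02,0],[-0.045,-0.02,0],[-0.045,-0.02,0],[-0.045,-0.02,0],[-0.045,-0.02,0],[-0.045,-0.02,0]]' --angular '[[0,0,-0.98],[0,0,-0.98],[0,0,-0.98],[0,0,-0.98],[0,0,-0.98],[0,0,-0.98],[0,0,-0.98],[0,0,-0.98]]' --hand '[1,1,1,1,1,1,1,1]'

```text
clock: 22.38
position: [0.3978, 0.0555, 0.3677]
ee_rot: [-0.0, 0.93, 0.368, 0.0]
contact_force: [-0.2, -0.4, 0.1]
width: 0.085
gripper_force: 0.0
```

Emit:
carry_out --linear '[[-0.045,-0.015,0],[0,0,0],[0,0,0],[0,0,0],[0,0,0],[0,0,0],[0,0,0],[0,0,0]]' --angular '[[0,0,-0.98],[0,0,-0.98],[0,0,-0.98],[0,0,-0.98],[0,0,-0.98],[0,0,-0.98],[0,0,-0.98],[0,0,-0.98]]' --hand '[1,1,1,1,1,1,1,1]'

```text
clock: 23.05
position: [0.3765, 0.0484, 0.3678]
ee_rot: [-0.0, 0.998, 0.064, 0.0]
contact_force: [-1.0, 1.6, -0.2]
width: 0.0855
gripper_force: 0.0
```

```bash
python3 - <<'E'
from h import *
im,c,s=grab('wrist','w9');print(s['position'],ang(s))
print([proj(c,p).round() for p in[(.3787,.05,.066),(.3787,.05,.03)]])
t,ct,_=grab('top','t3')
cv2.imwrite('pics/w9v.png',cv2.convertScaleAbs(np.hstack([im[:,100:550],cv2.resize(t[130:330,70:320],None,fx=1.4,fy=2.1)]),alpha=1.4))
E
```

```text
[0.37646358 0.04838147 0.36780312] (np.float64(-82.71324462726078), np.float64(7.286736727977704))
[array([274., 197.]), array([274., 188.])]
```

View pics/w9v.png

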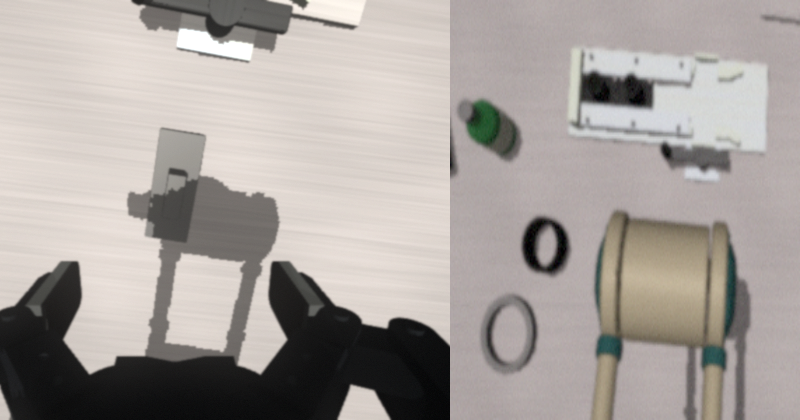

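Both stubs stand packed at the lane's end. The gate block is centred at about (276,185), as expected, so I'm regripping it.

Emit:
carry_out --linear '[[0.0044,0.0032,-0.05],[0,0,-0.08],[0,0,-0.08],[0,0,-0.07],[0,0,-0.036],[0,0,0],[0,0,0]]' --angular '[[0,0,-1],[0,0,-1],[0,0,0],[0,0,0],[0,0,0],[0,0,0],[0,0,0]]' --hand '[1,1,1,1,1,1,1]'

```text
clock: 23.73
position: [0.3787, 0.0498, 0.2093]
ee_rot: [-0.0, 1.0, -0.014, -0.001]
contact_force: [0.4, -1.0, 0.4]
width: 0.0853
gripper_force: 0.0
```

Emit:
carry_out --linear '[[0,0,0],[0,0,0],[0,0,0],[0,0,0],[0,0,0],[0,0,0],[0,0,0]]' --angular '[[0,0,0],[0,0,0],[0,0,0],[0,0,0],[0,0,0],[0,0,0],[0,0,0]]' --hand '[0,0,0,0,0,0,0]' --force 60

```text
clock: 24.32
position: [0.379, 0.0497, 0.2104]
ee_rot: [-0.0, 1.0, -0.015, 0.001]
contact_force: [-1.7, 0.2, 5.7]
width: 0.015
gripper_force: 58.8
```

Emit:
carry_out --linear '[[0,0,0.03],[0,0,0.05],[0,0,0.05],[0,0,0.05],[0,0,0]]' --angular '[[0,0,0],[0,0,0],[0,0,0],[0,0,0],[0,0,0]]' --hand '[0,0,0,0,0]'

```text
clock: 24.73
position: [0.3802, 0.0496, 0.3034]
ee_rot: [0.0, 1.0, -0.015, 0.004]
contact_force: [1.7, -0.3, -1.6]
width: 0.0151
gripper_force: 59.4
```

```bash
python3 - <<'E'
from h import *
s=manip.get_state();print(s['position'],ang(s),s['width'],s['qpos'])
E
```

```text
[0.38024773 0.04960094 0.303449  ] (np.float64(-91.66445043307166), np.float64(-1.6643239875640055)) 0.015070653550271542 [-5.22504122e-02  7.44883731e-02  2.04208964e+00 -4.73454426e-05
  1.01608826e+00  1.54761971e+00]
```

Emit:
carry_out --linear '[[0.04,0,0],[0.07,-0.01,0],[0.075,-0.012,0],[0.075,-0.012,0],[0.075,-0.01,0],[0.075,-0.0048,0],[0.0564,0,0],[0,0,0]]' --angular '[[0,0,-0.09],[0,0,0],[0,0,0],[0,0,0],[0,0,0],[0,0,0],[0,0,0],[0,0,0]]' --hand '[0,0,0,0,0,0,0,0]'

```text
clock: 25.4
position: [0.6175, 0.0246, 0.2977]
ee_rot: [0.0, 1.0, -0.018, 0.003]
contact_force: [0.8, 0.6, -2.4]
width: 0.0152
gripper_force: 59.2
```

Emit:
carry_out --linear '[[0,0,-0.03],[0,0,-0.04],[0,0,0],[0,0,0]]' --angular '[[0,0,0],[0,0,0],[0,0,0],[0,0,0]]' --hand '[0,0,0,0]'

```text
clock: 25.73
position: [0.6106, 0.0253, 0.2625]
ee_rot: [-0.0, 1.0, -0.018, -0.003]
contact_force: [0.1, -0.6, -3.0]
width: 0.0151
gripper_force: 59.1
```

```bash
python3 - <<'E'
from h import *
im,c,s=grab('wrist','w10');print(s['position'],ang(s),s['width'],s['contact_force'])
cv2.imwrite('pics/w10v.png',cv2.convertScaleAbs(cv2.resize(im[60:360,100:500],None,fx=2,fy=2),alpha=1.4))
E
```

```text
[0.61057462 0.02534574 0.26246588] (np.float64(-92.0827245697687), np.float64(-2.0826858314944556)) 0.01513391069857906 [ 0.13374363 -0.56720492 -2.99140734]
```

View pics/w10v.png

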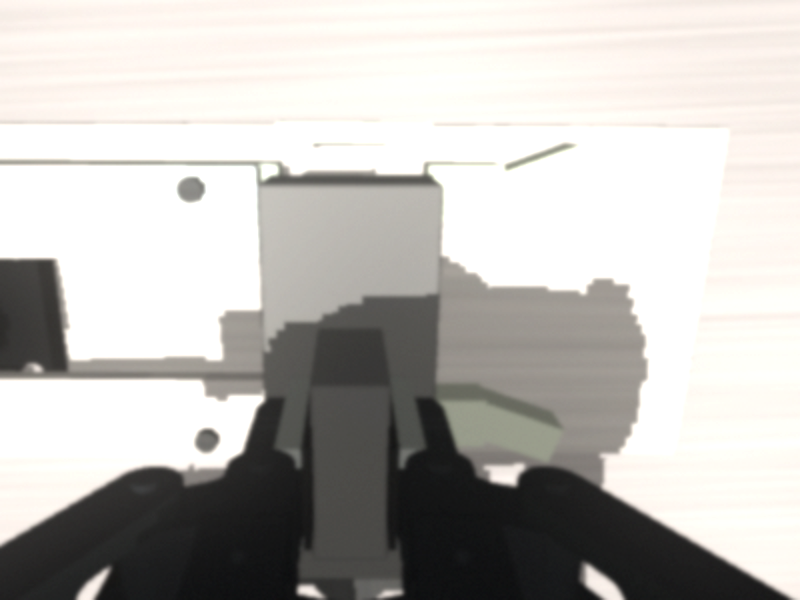

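Block hangs square above the pocket: pocket edges near columns 262–430, block 260–440 and closer to the camera. Letting it settle before lowering.

Emit:
carry_out --linear '[[0,0,0],[0,0,0],[0,0,0],[0,0,0]]' --angular '[[0,0,0],[0,0,0],[0,0,0],[0,0,0]]' --hand '[0,0,0,0]'

```text
clock: 26.12
position: [0.612, 0.0252, 0.2656]
ee_rot: [0.0, 1.0, -0.018, 0.001]
contact_force: [0.4, 0.1, -2.2]
width: 0.0157
gripper_force: 59.1
```

Emit:
carry_out --linear '[[0.0026,0,-0.02],[0,0,-0.02],[0,0,-0.016],[0,0,-0.012],[0,0,0],[0,0,0]]' --angular '[[0,0,0],[0,0,0],[0,0,0],[0,0,0],[0,0,0],[0,0,0]]' --hand '[0,0,0,0,0,0]'

```text
clock: 26.62
position: [0.6135, 0.0253, 0.2302]
ee_rot: [-0.0, 1.0, -0.018, -0.0]
contact_force: [0.7, 0.0, -2.4]
width: 0.0149
gripper_force: 59.7
```

Emit:
carry_out --linear '[[0,0,-0.01],[0,0,-0.008],[0,0,-0.006],[0,0,0],[0,0,0]]' --angular '[[0,0,0],[0,0,0],[0,0,0],[0,0,0],[0,0,0]]' --hand '[0,0,0,0,0]'

```text
clock: 27.03
position: [0.6153, 0.0252, 0.225]
ee_rot: [0.0, 1.0, -0.018, 0.005]
contact_force: [-2.9, -0.1, 28.5]
width: 0.015
gripper_force: 65.2
```

The block caught about 6 mm high (28 N). Lifting a little to measure the offset.

Emit:
carry_out --linear '[[0,0,0.012],[0,0,0.01],[0,0,0],[0,0,0],[0,0,0]]' --angular '[[0,0,0],[0,0,0],[0,0,0],[0,0,0],[0,0,0]]' --hand '[0,0,0,0,0]'

```text
clock: 27.45
position: [0.6145, 0.0251, 0.2297]
ee_rot: [0.0, 1.0, -0.018, 0.002]
contact_force: [5.7, -0.4, -0.4]
width: 0.0149
gripper_force: 60.8
```

```bash
python3 - <<'E'
from h import *
im,c,s=grab('wrist','w11');print(s['position'],ang(s),s['width'],s['contact_force'])
cv2.imwrite('pics/w11v.png',cv2.convertScaleAbs(cv2.resize(im[110:250,200:380],None,fx=4.2,fy=4.2,interpolation=cv2.INTER_CUBIC),alpha=1.1))
m=rot(s['ee_rot']).as_matrix();g=s['position']+m@[0,0,.155];print('grasp',g)
z=g[2]-(.2185-.155-.01)  # underside
print('underside',z)
O=np.array([.6138,.0238,0]);ex=np.array([.0364,.9993,0]);ey=np.array([-.9993,.0364,0])
print('cheek far top',proj(c,O-ey*.057+[0,0,.028]),'block far top edge if centred',proj(c,O-ey*.055+[0,0,z+.03]), 'at grasp',proj(c,[g[0],g[1],0]-ey*.055+[0,0,z+.03]))
for sx in(-1,1):print('block side',proj(c,O+sx*.022*ex-ey*.05+[0,0,z+.03]),'wall',proj(c,O+sx*.024*ex-ey*.05+[0,0,.028]))
E
```

```text
[0.61453659 0.0250833  0.22974842] (np.float64(-92.09528466178858), np.float64(-2.095241621801775)) 0.014911645720344202 [ 5.66408481 -0.38318934 -0.3897315 ]
grasp [0.61511797 0.02503104 0.07474952]
underside 0.02124952217183048
cheek far top [277.45411535 145.79362629] block far top edge if centred [277.90763623 154.44719174] at grasp [275.14675735 151.67281434]
block side [324.95042324 165.19602219] wall [322.07279315 158.98444894]
block side [230.81224328 165.26805216] wall [232.7837045  159.05192556]
```

View pics/w11v.png

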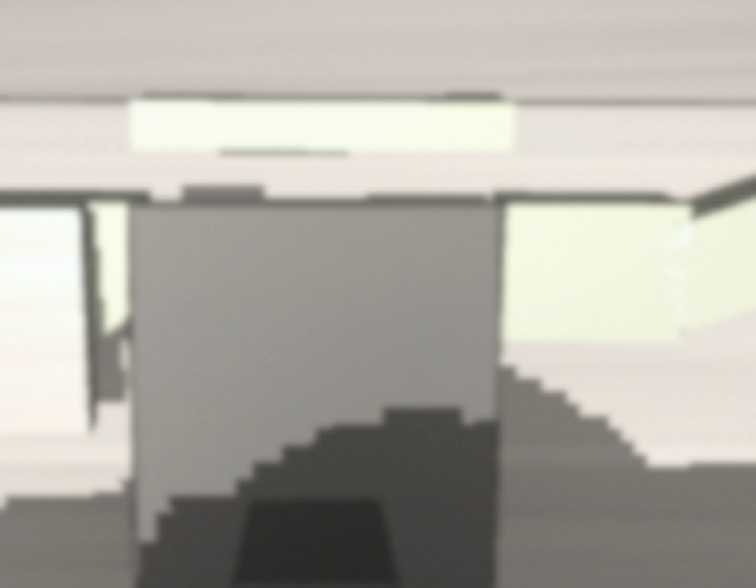

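```bash
python3 - <<'E'
from h import *
from scipy.optimize import least_squares
_,c=load('w11')
O=np.array([.6138,.0238,0]);ex=np.array([.0364,.9993,0]);ey=np.array([-.9993,.0364,0])
obs=np.array([(231.2,158.8),(318.6,157.8)])
f=lambda v:(np.array([proj(c,O+ex*(v[0]+sx*.022)+ey*(v[1]-.055)+[0,0,v[2]]) for sx in(1,-1)])-obs).ravel()
r=least_squares(f,[0,0,.05]);print('block dx,dy,ztop',r.x.round(4),r.fun.round(1))
print('cheek inner top corners',[onz(c,(200+u/4.2,110+v/4.2),.028).round(4) for u,v in((131,152),(514,152))])
_,c=load('w10')
obs=np.array([(100+262/2,60+186/2),(100+441/2,60+186/2)])
r=least_squares(f,[0,0,.05]);print('w10',r.x.round(4),r.fun.round(1))
E
```

```text
block dx,dy,ztop [0.0014 0.0033 0.0388] [-0.  -0.5  0.   0.5]
cheek inner top corners [array([0.6715, 0.0463, 0.028 ]), array([ 0.6697, -0.0021,  0.028 ])]
w10 [0.0011 0.0061 0.0741] [ 0.  0. -0. -0.]
```

Fits from two views put the block's top about 10 mm lower in the grip than assumed, so the grip slackened earlier and the 28 N was the pocket floor. I'll lower it gently, release and check.

Emit:
carry_out --linear '[[0.003,0,-0.003],[0,0,-0.004],[0,0,0],[0,0,0]]' --angular '[[0,0,0],[0,0,0],[0,0,0],[0,0,0]]' --hand '[0,0,0,0]'

```text
clock: 27.83
position: [0.6151, 0.0252, 0.2256]
ee_rot: [0.0, 1.0, -0.018, 0.0]
contact_force: [5.6, -0.0, -2.5]
width: 0.0151
gripper_force: 60.7
```

Emit:
carry_out --linear '[[0,0,0],[0,0,0],[0,0,0],[0,0,0.03],[0,0,0.06],[0,0,0.06],[0,0,0.04],[0,0,0]]' --angular '[[0,0,0],[0,0,0],[0,0,0],[0,0,0],[0,0,0],[0,0,0],[0,0,0],[0,0,0]]' --hand '[1,1,1,1,1,1,1,1]'

```text
clock: 28.5
position: [0.6154, 0.0253, 0.3261]
ee_rot: [0.0, 1.0, -0.018, 0.004]
contact_force: [0.8, -0.3, 0.5]
width: 0.0854
gripper_force: 0.0
```

```bash
python3 - <<'E'
from h import *
im,c,s=grab('wrist','w12');print(s['position'],ang(s))
cv2.imwrite('pics/w12v.png',cv2.convertScaleAbs(cv2.resize(im[100:300,130:430],None,fx=2.66,fy=2.66,interpolation=cv2.INTER_CUBIC),alpha=1.1))
O=np.array([.6138,.0238,0]);ex=np.array([.0364,.9993,0]);ey=np.array([-.9993,.0364,0])
for sx,sy in((1,-1),(-1,-1),(-1,1),(1,1)):
    q=proj(c,O+ex*sx*.022+ey*sy*.055+[0,0,.04]);r=proj(c,O+ex*sx*.008+ey*sy*.02+[0,0,.076]);print(((q-[130,100])*2.66).round(),((r-[130,100])*2.66).round())
E
```

```text
[0.61539293 0.02527934 0.32607467] (np.float64(-92.07401561058897), np.float64(-2.073848310897606))
[316. 111.] [361. 254.]
[464. 111.] [421. 254.]
[456. 448.] [419. 393.]
[324. 448.] [362. 393.]
```

View pics/w12v.png

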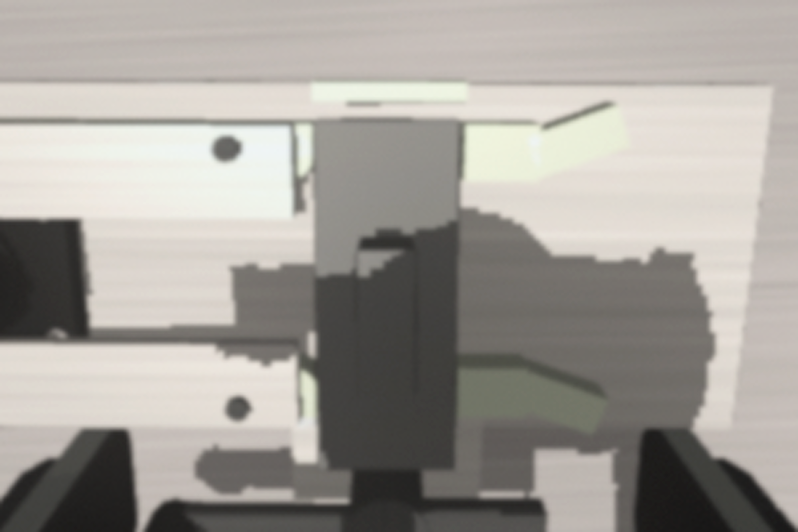

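Block corners are at (314,122),(459,122),(455,468),(318,468) against the expected (316,111),(464,111),(456,448),(324,448). It sits about 4 mm toward the robot with its near end propped on the near cheek. I'll grip lightly and slide it off.

Emit:
carry_out --linear '[[-0.005,0,-0.06],[0,0,-0.06],[0,0,-0.05],[0,0,-0.028],[0,0,0],[0,0,0]]' --angular '[[0,0,0],[0,0,0],[0,0,0],[0,0,0],[0,0,0],[0,0,0]]' --hand '[1,1,1,1,1,1]'

```text
clock: 29.05
position: [0.6111, 0.0253, 0.2202]
ee_rot: [-0.0, 1.0, -0.018, -0.003]
contact_force: [0.1, -0.2, -0.4]
width: 0.085
gripper_force: 0.0
```

Emit:
carry_out --linear '[[0,0,0],[0,0,0],[0,0,0],[0,0,0],[0,0,0],[0,0,0],[0,0,0]]' --angular '[[0,0,0],[0,0,0],[0,0,0],[0,0,0],[0,0,0],[0,0,0],[0,0,0]]' --hand '[0,0,0,0,0,0,0]' --force 25

```text
clock: 29.63
position: [0.6124, 0.0252, 0.2229]
ee_rot: [0.0, 1.0, -0.018, 0.0]
contact_force: [-0.5, -0.1, 3.5]
width: 0.0153
gripper_force: 30.0
```

Emit:
carry_out --linear '[[0.003,0,0],[0.003,0,0],[0.003,0,0],[0.002,0,0],[0,0,0],[0,0,0]]' --angular '[[0,0,0],[0,0,0],[0,0,0],[0,0,0],[0,0,0],[0,0,0]]' --hand '[0,0,0,0,0,0]'

```text
clock: 30.13
position: [0.6163, 0.0253, 0.2229]
ee_rot: [0.0, 1.0, -0.018, -0.002]
contact_force: [-5.4, -0.0, 7.4]
width: 0.0158
gripper_force: 30.7
```

Emit:
carry_out --linear '[[0,0,0],[0,0,0],[0,0,0],[0,0,0.03],[0,0,0.06],[0,0,0.06],[0,0,0.05],[0,0,0]]' --angular '[[0,0,0],[0,0,0],[0,0,0],[0,0,0],[0,0,0],[0,0,0],[0,0,0],[0,0,0]]' --hand '[1,1,1,1,1,1,1,1]'

```text
clock: 30.8
position: [0.6197, 0.0252, 0.3278]
ee_rot: [0.0, 1.0, -0.018, 0.006]
contact_force: [1.5, 0.2, 0.6]
width: 0.0854
gripper_force: 0.0
```

```bash
python3 - <<'E'
from h import *
im,c,s=grab('wrist','w13');print(s['position'],ang(s))
O=np.array([.6138,.0238,0]);ex=np.array([.0364,.9993,0]);ey=np.array([-.9993,.0364,0])
P=[proj(c,O+ex*sx*.022+ey*sy*.055+[0,0,.04]) for sx,sy in((1,-1),(-1,-1),(-1,1),(1,1))]
print(np.round(P,1))
g=cv2.cvtColor(im,cv2.COLOR_BGR2GRAY).astype(int)
for col in(262,268,286,292):
    v=g[125:300,col];d=np.abs(v[2:]-v[:-2]);print(col,[(i+126,int(v[i+2]-v[i])) for i in range(1,len(d)-1) if d[i]>25 and d[i]>=d[i-1] and d[i]>=d[i+1]])
for row in(150,265,272):
    v=g[row,220:340];d=np.abs(v[2:]-v[:-2]);print(row,[(i+221,int(v[i+2]-v[i])) for i in range(1,len(d)-1) if d[i]>20 and d[i]>=d[i-1] and d[i]>=d[i+1]])
E
```

```text
[0.61968096 0.02518114 0.32784522] (np.float64(-92.07946666962135), np.float64(-2.079193220603128))
[[249.2 148.4]
 [304.2 148.3]
 [301.2 273.3]
 [251.9 273.3]]
262 [(137, 55), (144, -40), (148, -101), (151, 49), (203, -42), (275, 83), (278, -80)]
268 [(137, 54), (144, -39), (148, -102), (151, 48), (194, -51)]
286 [(137, 51), (148, -100), (151, 46), (187, -30)]
292 [(135, -28), (137, 63), (148, -100), (151, 44), (185, -34), (275, 27), (291, -40)]
150 [(249, -59), (301, 80)]
265 [(250, -75), (300, 28)]
272 [(240, 31), (250, -64), (257, -30), (300, 44), (310, -21), (329, 33)]
```

Now working numerically: the edges fit the seated position closely (far 148/148, near 275/273). I'll probe the near and far shoulder heights with closed fingertips, which also presses the block down.

Emit:
carry_out --linear '[[-0.05,0,0],[-0.046,0,0],[0,0,-0.04],[0,0,-0.06],[0,0,-0.06],[0,0,-0.04],[0,0,0],[0,0,0]]' --angular '[[0,0,0],[0,0,0],[0,0,0],[0,0,0],[0,0,0],[0,0,0],[0,0,0],[0,0,0]]' --hand '[0,0,0,0,0,0,0,0]'

```text
clock: 31.52
position: [0.569, 0.0253, 0.2203]
ee_rot: [-0.0, 1.0, -0.018, -0.002]
contact_force: [0.5, 0.3, 0.4]
width: 0.0
gripper_force: 0.0
```

Emit:
carry_out --linear '[[0,0,-0.006],[0,0,0],[0,0,0]]' --angular '[[0,0,0],[0,0,0],[0,0,0]]' --hand '[0,0,0]'

```text
clock: 31.77
position: [0.5703, 0.0252, 0.2204]
ee_rot: [0.0, 1.0, -0.018, 0.001]
contact_force: [-0.3, -0.6, -0.5]
width: -0.0001
gripper_force: 0.0
```

Emit:
carry_out --linear '[[0,0,-0.006],[0,0,-0.004],[0,0,0],[0,0,0]]' --angular '[[0,0,0],[0,0,0],[0,0,0],[0,0,0]]' --hand '[0,0,0,0]'

```text
clock: 32.1
position: [0.5696, 0.0253, 0.2143]
ee_rot: [0.0, 1.0, -0.018, -0.0]
contact_force: [-0.0, -0.7, -0.3]
width: -0.0006
gripper_force: 0.0
```

Emit:
carry_out --linear '[[0,0,-0.004],[0,0,-0.002],[0,0,0],[0,0,0]]' --angular '[[0,0,0],[0,0,0],[0,0,0],[0,0,0]]' --hand '[0,0,0,0]'

```text
clock: 32.43
position: [0.5698, 0.0252, 0.2134]
ee_rot: [0.0, 1.0, -0.018, 0.001]
contact_force: [-2.7, 0.4, 13.6]
width: -0.0002
gripper_force: 6.8
```

Emit:
carry_out --linear '[[0,0,0.05],[0,0,0.06],[0.06,0,0],[0.06,0,0],[0.056,0,0],[0,0,-0.05],[0,0,-0.05],[0,0,0]]' --angular '[[0,0,0],[0,0,0],[0,0,0],[0,0,0],[0,0,0],[0,0,0],[0,0,0],[0,0,0]]' --hand '[0,0,0,0,0,0,0,0]'

```text
clock: 33.1
position: [0.6587, 0.0251, 0.2143]
ee_rot: [0.0, 1.0, -0.018, 0.0]
contact_force: [-0.2, 0.8, 0.5]
width: 0.0001
gripper_force: 0.0
```

Emit:
carry_out --linear '[[0,0,-0.004],[0,0,-0.004],[0,0,-0.003],[0,0,0],[0,0,0]]' --angular '[[0,0,0],[0,0,0],[0,0,0],[0,0,0],[0,0,0]]' --hand '[0,0,0,0,0]'

```text
clock: 33.52
position: [0.6576, 0.0252, 0.2134]
ee_rot: [0.0, 1.0, -0.018, 0.001]
contact_force: [-3.0, 0.9, 11.3]
width: -0.0001
gripper_force: 5.8
```

Near and far shoulders both stop the tip at z ≈ 0.040: the block is fully down and level. Now the lever.

Emit:
carry_out --linear '[[0,0,0.07],[0,0,0.08],[0,0,0.063],[-0.06,0.036,0],[-0.06,0.036,0],[-0.06,0.036,0],[-0.0582,0.036,0],[0,0,0]]' --angular '[[0,0,0],[0,0,0],[0,0,0],[0,0,-0.8],[0,0,-0.8],[0,0,-0.8],[0,0,-0.8],[0,0,-0.8]]' --hand '[1,1,1,1,1,1,1,1]'

```text
clock: 34.18
position: [0.5322, 0.0997, 0.3171]
ee_rot: [-0.0, 0.984, -0.178, -0.004]
contact_force: [-1.6, -0.5, 0.1]
width: 0.0851
gripper_force: 0.0
```

Emit:
carry_out --linear '[[0,0,-0.05],[0,0,-0.06],[0,0,-0.05],[0,0,0],[0,0,0]]' --angular '[[0,0,0],[0,0,0],[0,0,0],[0,0,0],[0,0,0]]' --hand '[1,1,1,1,1]'

```text
clock: 34.6
position: [0.5379, 0.0972, 0.2365]
ee_rot: [0.0, 0.984, -0.177, -0.002]
contact_force: [0.0, -0.9, 0.5]
width: 0.0852
gripper_force: 0.0
```

Emit:
carry_out --linear '[[0,0,0],[0,0,0],[0,0,0],[0,0,0],[0,0,0],[0,0,0]]' --angular '[[0,0,0],[0,0,0],[0,0,0],[0,0,0],[0,0,0],[0,0,0]]' --hand '[0,0,0,0,0,0]' --force 40

```text
clock: 35.1
position: [0.5388, 0.0972, 0.2379]
ee_rot: [0.0, 0.984, -0.177, 0.001]
contact_force: [-1.2, 0.0, 3.6]
width: 0.0169
gripper_force: 38.9
```

```bash
python3 - <<'E'
from h import *
s=manip.get_state();print(s['position'],ang(s),s['width'],s['contact_force'])
H=np.array([.534,.0272])
p=s['position'][:2];r=p-H;a0=np.arctan2(r[1],r[0]);R0=.0699;print(np.linalg.norm(r),np.degrees(a0));prev=p
for k in range(1,17):
    a=a0+(np.radians(178)-a0)*k/16;q=H+R0*np.array([np.cos(a),np.sin(a)]);print(((q-prev)/.5).round(4));prev=q
E
```

```text
[0.53877047 0.09718332 0.2379135 ] (np.float64(-110.41441617638942), np.float64(-20.414424925404557)) 0.016854452022474785 [-1.15486802  0.00577217  3.6081934 ]
0.07014572581585202 86.10041981216452
[-0.014  -0.0002]
[-0.014  -0.0012]
[-0.0138 -0.0025]
[-0.0135 -0.0039]
[-0.013  -0.0052]
[-0.0124 -0.0065]
[-0.0117 -0.0077]
[-0.0109 -0.0088]
[-0.0099 -0.0099]
[-0.0089 -0.0108]
[-0.0078 -0.0117]
[-0.0065 -0.0124]
[-0.0053 -0.013 ]
[-0.0039 -0.0134]
[-0.0026 -0.0138]
[-0.0012 -0.014 ]
```

Emit:
carry_out --linear '[[-0.014,-0.0002,0],[-0.014,-0.0012,0],[-0.0138,-0.0025,0],[-0.0135,-0.0039,0],[-0.013,-0.0052,0],[-0.0124,-0.0065,0],[-0.0117,-0.0077,0],[-0.0109,-0.0088,0]]' --angular '[[0,0,0.75],[0,0,0.75],[0,0,0.75],[0,0,0.75],[0,0,0.75],[0,0,0.75],[0,0,0.75],[0,0,0.75]]' --hand '[0,0,0,0,0,0,0,0]'

```text
clock: 35.77
position: [0.4878, 0.0804, 0.238]
ee_rot: [-0.002, 0.998, 0.063, 0.002]
contact_force: [3.6, 7.8, 1.8]
width: 0.0161
gripper_force: 39.7
```

Emit:
carry_out --linear '[[-0.0099,-0.0099,0],[-0.0089,-0.0108,0],[-0.0078,-0.0117,0],[-0.0065,-0.0124,0],[-0.0053,-0.013,0],[-0.0039,-0.0134,0],[-0.0026,-0.0138,0],[-0.0012,-0.014,0]]' --angular '[[0,0,0.75],[0,0,0.75],[0,0,0.75],[0,0,0.75],[0,0,0.75],[0,0,0.75],[0,0,0.75],[0,0,0.75]]' --hand '[0,0,0,0,0,0,0,0]'

```text
clock: 36.43
position: [0.4624, 0.0307, 0.2378]
ee_rot: [-0.002, 0.954, 0.299, -0.001]
contact_force: [-3.2, 6.6, 8.7]
width: 0.0168
gripper_force: 40.6
```

Emit:
carry_out --linear '[[0,0,0],[0,0,0],[0,0,0]]' --angular '[[0,0,0],[0,0,0],[0,0,0]]' --hand '[0,0,0]'

```text
clock: 36.68
position: [0.4624, 0.0304, 0.2378]
ee_rot: [-0.001, 0.955, 0.297, -0.002]
contact_force: [-4.9, 3.1, 9.0]
width: 0.0165
gripper_force: 40.6
```

Emit:
carry_out --linear '[[0,0,0],[0,0,0],[0,0,0],[0,0,0.04],[0,0,0.07],[0,0,0.07],[0,0,0.07],[0.07,0.03,0.07]]' --angular '[[0,0,0],[0,0,0],[0,0,0],[0,0,0],[0,0,0],[0,0,0],[0,0,0],[0,0,0]]' --hand '[1,1,1,1,1,1,1,1]'

```text
clock: 37.35
position: [0.4887, 0.0409, 0.3929]
ee_rot: [0.0, 0.955, 0.297, -0.002]
contact_force: [1.6, -0.0, -0.3]
width: 0.0854
gripper_force: 0.0
```

Emit:
carry_out --linear '[[0.07,0.03,0.02],[0.07,0.03,0.02],[0,0,0],[0,0,0],[0,0,0],[0,0,0]]' --angular '[[0,0,-0.9],[0,0,-0.9],[0,0,-0.9],[0,0,-0.9],[0,0,0],[0,0,0]]' --hand '[1,1,1,1,1,1]'

```text
clock: 37.85
position: [0.5622, 0.0718, 0.41]
ee_rot: [0.0, 0.987, 0.158, -0.0]
contact_force: [0.3, 1.0, -0.1]
width: 0.0853
gripper_force: 0.0
```

```bash
python3 - <<'E'
from h import *
im,c,s=grab('wrist','w14');print(s['position'],ang(s))
O=np.array([.6138,.0238,0]);ex=np.array([.0364,.9993,0]);ey=np.array([-.9993,.0364,0])
# rectify the lane bed plane (z=.022, flange top) into lane coords, 2 px/mm, x -130..280, y -70..170
def rect(z,x0,x1,y0,y1,k=2):
    src=np.float32([[0,0],[(x1-x0)*k,0],[(x1-x0)*k,(y1-y0)*k],[0,(y1-y0)*k]])
    dst=np.float32([proj(c,O+ex*x/1e3+ey*y/1e3+[0,0,z]) for x,y in((x0,y0),(x1,y0),(x1,y1),(x0,y1))])
    M=cv2.getPerspectiveTransform(dst,src);return cv2.warpPerspective(im,M,((x1-x0)*k,(y1-y0)*k))
g=cv2.cvtColor(rect(.022,24,260,-24,24),cv2.COLOR_BGR2GRAY)
# dark extent in slot, rows off-centre
for y in(-19,-12,12,19):
    r=g[int((y+24)*2)];d=np.where(r<75)[0]/2+24;print('slot y',y,d.min() if len(d) else None,d.max() if len(d) else None,len(d)/2)
k=cv2.cvtColor(rect(.09,-40,60,130,170),cv2.COLOR_BGR2GRAY);ys,xs=np.where(k<45);print('knob',xs.mean()/2-40,ys.mean()/2+130,len(xs))
b=cv2.cvtColor(rect(.04,-40,40,-75,-30),cv2.COLOR_BGR2GRAY)
print('gate row y=-45',b[60,20:140:4]);print('gate col x=0',b[::3,80])
E
```

```text
[0.56223376 0.07178805 0.40997571] (np.float64(-71.81578802463878), np.float64(18.18421296063481))
slot y -19 106.5 259.5 131.5
slot y -12 106.5 259.5 153.5
slot y 12 107.0 259.5 153.0
slot y 19 107.5 259.5 128.5
knob 6.75162220620043 141.98594087959626 1387
gate row y=-45 [202 202 203 202 197 148 113 112 113 113 113 113 114 115 115 116 116 116
 117 117 118 120 118 120 120 120 113  77 126 202]
gate col x=0 [162 161 161 164 165 165 164 162 169 192 204 205 186 119  84 107 116 116
 115 115 116 115 115 115 115 115 115 115 114 114]
```

```bash
python3 -c "
from rig import manip
print(manip.sign_off())"
```

```text
the job is handed in; nothing more can be done
None
```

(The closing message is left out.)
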